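# Level the board in the rework frame and lock it

### The job

The circuit board in the tilting rework frame was left sloping: turn its cradle about the long axis until the board lies level with the components on top. Then lock it there with the black bar knob on top of the frame's end: turn the knob clockwise until it stops running freely and comes up tight, then give it just another eighth of a turn. Leave the pliers, the tweezers and the dish beside the frame where they lie.

Things in the scene. Friction and masses are not known exactly. Their poses are not given: they have to be found in the camera images.
- rework_frame: Grey stand fixed to the bench, 140 (x) by 210 mm (y): two feet, a slotted rail, two uprights with round heads, 111 mm high, at y = +92 and -92 mm. Origin: on the bench under its middle; y runs along the cradle's pivot axis, z up. The lock knob is on the upright at y = -92 mm (the one with a boss on its head, 126 mm high).
- cradle: Turning rectangle of aluminium bars, 94 (x) by 133 mm (y), with a green board, 75 x 105 mm, components towards its +z. Origin: on the pivot axis, midway, 90 mm above the bench; y along the axis as in the frame, z the board's normal (up when level). Starts with its +x side (far from the robot) 0.45 to 0.85 rad up. Turns 1.05 rad either way; unlocked it stays where left and yields to 3 N at a rail.
- raised_rail (a point): Middle of the top face of the cradle's +x side rail (an aluminium bar 8 mm wide, 124 mm long, 10 mm high), the one that is up at the start. In the cradle's frame it lies at x 43, y 0, z 5 mm. The other rail is at x -43 mm. Nearest component: a block 12 mm high at x 24 to 35, y -12 to 12 mm.
- lock_knob: Black bar-shaped knob on a vertical screw. Origin: on its axis in the grip, 157 mm above the bench. Bar 48 mm long (its x), 13 mm thick (its y: pinch these flats), from 21 mm below the origin to 11 mm above; under it a round hub and steel collar, 33 mm across. Clockwise from above tightens, 4 mm a turn. Starts loose, 0.8 to 1.9 rad short of tight. Stays where it is left.
- head_top (a point): Middle of the flat top of the split bearing head under the knob, on the knob's axis, 126 mm above the bench. The knob tightens when its collar comes down on it, which pinches the cradle's pivot. Until then it runs freely (about 0.04 N m); from there on its torque climbs by about 0.45 N m, and the collar's force on the head by about 100 N, per rad of further turn.
- needle_pliers: Pliers with orange handles, 158 mm long (its y), 50 mm wide, 12 mm high, loose on the bench beside the frame's +y end. Origin under its middle.
- parts_dish: Round metal dish, 73 mm across, 20 mm high, loose on the bench beside the frame's -y end. Origin under its middle.
- tweezers_fine: Steel tweezers, 126 mm long (its y), 10 mm wide, 9 mm high, loose on the bench between frame and robot. Origin under its middle.

How it is judged (in metres and radians):
On the way:
1. the cradle is level while the knob is still loose (angle between cradle's own z axis and vertical below 0.12 rad and contact force between lock_knob and rework_frame below 5 N), for 0.2 s.
At the end, for the whole second after the job is handed in: The cradle is at rest, level to within 0.12 rad, and the lock knob's collar presses on the bearing head with 35 to 125 N, which is about 0.35 to 1.22 rad (20 to 70 degrees) beyond the point where it comes up tight (angle between cradle's own z axis and vertical below 0.12 rad and angular speed of cradle below 0.05 rad/s and contact force between lock_knob and rework_frame between 35 and 125 N); the robot touches nothing.
It fails at once if the pliers are moved by more than 25 mm (distance of needle_pliers from where it was at the start of the episode above 0.025 m).
It fails at once if the dish is moved by more than 25 mm (distance of parts_dish from where it was at the start of the episode above 0.025 m).
It fails at once if the tweezers are moved by more than 25 mm (distance of tweezers_fine from where it was at the start of the episode above 0.025 m).
It also fails if it takes over 72 s, if anything falls off the work surface, if the arm or the gripper's body presses on something with over 40 N, if the wrist force passes 120 N, or if a joint passes its speed limit or range.

### The arm

A 6-joint arm with a two-finger parallel gripper is mounted at the origin on a cart in front of the work surface, level with it; the furniture and walls round the work are solid. World frame = base frame: x ahead of the robot, y to its left, z up, the work surface at z = 0. Lengths are in m, angles in degrees, forces in N, time in s.
With the tool pointing down it reaches from about 0.4 to 0.825 m from the base axis. Payload 7 kg.
Tool frame: the origin (TCP) lies midway between the tips of the shut fingers; the grasp point (between the pads) lies 19 mm behind it; z points along the fingers, y is the line along which they close (so a half turn about z gives the same grasp; the last joint's range is limited). The gripper opens to 88 mm and grips with 3 to 60 N. Pads are 19 mm wide; open, the fingers measure 130 mm over their backs; the gripper's body (78 mm by 193 mm) begins 47 mm behind the grasp point.
Start: joints at [-56.774, 20.546, 0.682, 0, -70.136, -16.507], TCP at [0.194, -0.646, 0.227] pointing down, gripper open.
Joint ranges: [-176.03, 176.03], [-82.01, 121.73], [-58.28, 71.71], [-173.87, 95.51], [-174.79, -0.11], [-173.66, 173.66]. Speed limits (degrees/s): [136.94, 136.94, 172.46, 180, 180, 180].

### API

Orientations are given as [roll, pitch, yaw] about the fixed x, y, z axes, in that order (R = Rz(yaw) Ry(pitch) Rx(roll)).
In Python, from plant import ctrl, viewer, close_job gives the robot as it stands. The module is installed in compiled form; this text tells all that it offers.
- The arm moves only by the tool step_arm, never from a script. Its argument "moves" is a list that holds one entry, the list of rows, each a list of 5 numbers: the shift along the world's x, y, z in cm, then the turn about the world's z in rad, then the finger opening in cm, from 0 to 8.76. In form: [[[tx, ty, tz, twist, grip], ...]]. A call has 1 to 10 rows; each row shifts and turns the commanded pose from where the row before left it; what a row does not reach is not made up. A row lasts 1/10 s, in which the tool goes at most 50 mm and 8.59 degrees, less where a joint would pass 70% of its speed; a pose out of reach is approached as far as the arm can. A call with a gripper value outside its range is refused whole. The fingers move at their own pace and stop on an object; the grip force is fixed at half the most. Time passes only in rows, so rows that do not move let the fingers close. It gives the time, the measured TCP pose, the force, the opening and the grip force at its end, in the units of the state.
- ctrl.get_obs(): the state, without advancing time (a new reading comes with each control period).
- viewer.snapshot(name): name is "side" or "top" or "wrist"; returns (picture, depth): 480x640x3 uint8, blue, green, red; 480x640 float32, m along the optical axis (not along the pixel's ray), 0 where there is no reading.
- viewer.camera_info(name): a dict with "camera_matrix" (3x3 intrinsics, pixels), "eye" and "orientation" of the camera in the world. Camera axes: x right, y down, z forward; pixel columns grow to the right and rows downward; lengths in m; the calibration is good to about 2 mm. A picture is of the moment at which its call begins: read the wrist's pose just before it. camera_info takes no time and is no camera call; for the wrist camera it gives the pose at the moment of the call.
- close_job(): hands the job in; it is judged then, once.
The state is a dict: "clock": time; "joint_pos": joint angles; "qvel": joint speeds; "tau": joint torques, N m; "tool_pos": TCP position; "orientation": TCP orientation; "force": force on the tool from outside, world axes, zero at the start; "moment": the same for the moment, N m; "opening": finger opening in m; "gripper_force": force on a finger pad.
Only numpy, scipy, OpenCV 4.12 (cv2) and the standard library are available. Lean on these libraries where they do the work, as an engineer would, in place of code of your own. Each camera call takes 0.05 s, during which the arm holds its last target. There are 200 camera calls.

## Working session

There is one attempt and no reset: what is moved stays moved. The work goes in short steps, Python scripts to look and compute and a tool call to move; the robot and the scene stay as the last step left them, time stands still between calls to the robot, and variables do not carry over. Pictures are saved under pics/ and viewed, at most 10 in all, crops included, and the job is handed in when it is done.

Besides the shell and the picture viewer there is one more tool, called after "Call:" by a JSON object that holds its "api" and its "payload", one argument or row to a line. step_arm: Moves the arm, as the interface text tells. Its arguments: {"type":"object","properties":{"moves":{"type":"array","items":{"type":"array","items":{"type":"array","items":{"type":"number"}}}}},"required":["moves"]}

```bash
mkdir -p pics; cat > h.py <<'E'
import numpy as np, cv2
from plant import ctrl, viewer, close_job
from scipy.spatial.transform import Rotation as R
def snap(n,f=None):
    i=viewer.camera_info(n); p,d=viewer.snapshot(n)
    if f: cv2.imwrite('pics/'+f,p); np.save('pics/'+f+'.npy',d)
    return p,d,i
def cloud(d,i):
    K=np.array(i["camera_matrix"]); v,u=np.mgrid[:480,:640]
    c=np.stack([(u-K[0,2])/K[0,0]*d,(v-K[1,2])/K[1,1]*d,d],-1)
    o=np.array(i["orientation"],float)
    M=o if o.shape==(3,3) else (R.from_quat(o) if o.size==4 else R.from_euler('xyz',o,degrees=True)).as_matrix()
    w=c@M.T+np.array(i["eye"]); w[d==0]=np.nan
    return w
E
python3 - <<'E'
from h import *
print(ctrl.get_obs())
for n in("top","side"):
    p,d,i=snap(n,n+'1.png'); print(n,i); np.save(f'pics/{n}w.npy',cloud(d,i))
E
```

```text
{'clock': 0.0, 'joint_pos': array([-5.67737738e+01,  2.05914516e+01,  6.31217242e-01, -2.03172540e-02,
       -7.01371351e+01, -1.65061947e+01]), 'qvel': array([-0.05012227,  0.00514264,  0.00139023,  0.02167259, -0.01215943,
        0.06137036]), 'tau': array([-3.32726904e-04, -5.82720315e+01,  2.93063164e+01,  6.99743226e+00,
        6.98520264e-03, -1.29624932e-04]), 'tool_pos': array([ 0.19400236, -0.64597498,  0.22560248]), 'orientation': array([ 1.79901216e+02, -9.35505190e-03, -1.63286880e+02]), 'force': array([ 0.19748399, -0.74526613, -0.88187883]), 'moment': array([0.04857742, 0.0156062 , 0.00323454]), 'gripper_force': 0.0, 'opening': 0.08728862001190543}
top {'camera_matrix': array([[457.09539932,   0.        , 330.69228579],
       [  0.        , 457.09539932, 248.2293597 ],
       [  0.        ,   0.        ,   1.        ]]), 'eye': array([0.37252046, 0.07238581, 1.02792858]), 'orientation': array([-171.38784112,   -0.33378684,  -91.14197453])}
side {'camera_matrix': array([[488.1704258 ,   0.        , 315.29613371],
       [  0.        , 488.1704258 , 237.46314174],
       [  0.        ,   0.        ,   1.        ]]), 'eye': array([0.25403976, 0.68448414, 0.68432947]), 'orientation': array([-131.00277847,    0.39964439, -157.77633785])}
```

View pics/top1.png

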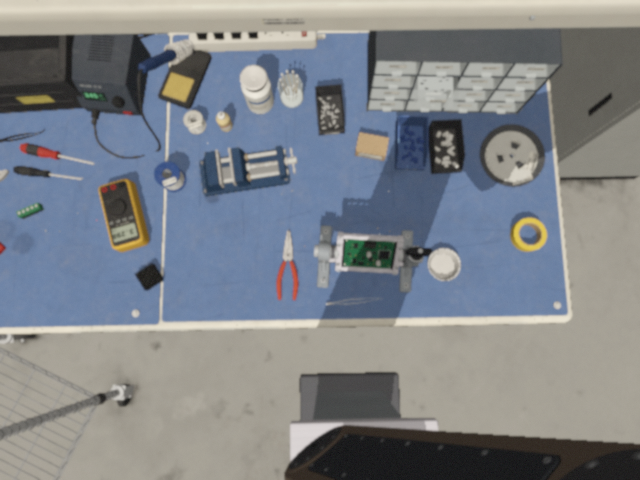

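View pics/side1.png

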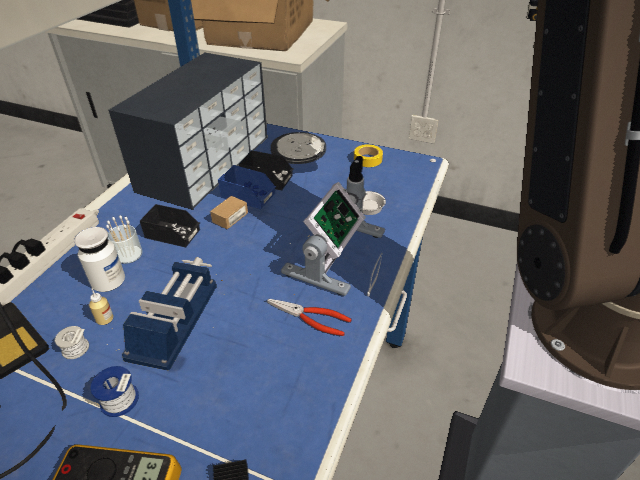

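The top view shows the frame at (365,257), the cradle at (368,254) with its far side up, the knob at about (418,253), the dish at (443,264), the pliers at (288,265) and the tweezers at (352,300). The side view confirms the tilt, with the knob at (356,168). Next I'll measure these.

```bash
python3 - <<'E'
from h import *
w=np.load('pics/topw.npy'); p=cv2.imread('pics/top1.png')
P=w[225:295,312:470].reshape(-1,3); C=p[225:295,312:470].reshape(-1,3).astype(int)
# feet/frame outline points low
def st(n,m): q=P[m]; print(n,len(q),q.mean(0).round(4),q.min(0).round(4),q.max(0).round(4))
dark=C.max(1)<60
k=dark&(P[:,2]>.14); st('knob',k)
q=P[k&(P[:,2]>.155)][:,:2]; print(cv2.minAreaRect(q.astype(np.float32)))
g=(C[:,1]>C[:,2]+20)&(C[:,1]>C[:,0]+10)&(P[:,2]>.04); st('green',g)
q=P[g]; q=q[:]; c=np.median(q,0); u,s,vt=np.linalg.svd(q-c); print(c,vt[2],np.degrees(np.arctan2(vt[2][0],vt[2][2])),vt[0])
grey=(C.max(1)-C.min(1)<30)&(C.max(1)>70)
feet=grey&(P[:,2]>.004)&(P[:,2]<.03)&(P[:,1]>-.12); st('feet',feet)
print(cv2.minAreaRect(P[feet][:,:2].astype(np.float32)))
al=grey&(P[:,2]>.1)&(P[:,2]<.15);st('al',al)
hi=grey&(P[:,2]>.1)&(P[:,1]>.05)
for z0 in(.08,.1,.11,.12,.15):
  m=(P[:,2]>z0); st(z0,m)
st('dish',grey&(P[:,2]>.003)&(P[:,2]<.03)&(P[:,1]<-.13))
for v in range(225,295,5): print(' '.join('%3d'%round(1000*x) for x in w[v,312:470:5,2]))
E
```

```text
knob 145 [ 0.4928 -0.0993  0.1649] [ 0.4875 -0.1242  0.1406] [ 0.5002 -0.0805  0.1733]
((0.49381524324417114, -0.10221211612224579), (0.04366838559508324, 0.011535990051925182), 86.11109161376953)
green 833 [ 0.5027 -0.007   0.0915] [ 0.476  -0.0632  0.0626] [0.5271 0.0388 0.1216]
[ 5.03860062e-01 -4.02550042e-05  9.21337225e-02] [ 0.74413883 -0.05390926 -0.66584622] 131.82178595525653 [-0.06936016 -0.99758638  0.00325233]
feet 979 [ 0.4943 -0.0089  0.0164] [ 0.4247 -0.12    0.0041] [0.5771 0.0954 0.0299]
((0.5017120242118835, -0.012749388813972473), (0.21021485328674316, 0.1402040421962738), 85.62496185302734)
al 1087 [ 0.5147 -0.0016  0.1161] [ 0.4765 -0.122   0.1   ] [0.543  0.0985 0.1484]
0.08 2516 [ 0.5073 -0.017   0.1117] [ 0.4722 -0.1284  0.0801] [0.543  0.0988 0.1733]
0.1 1726 [ 0.5119 -0.0194  0.121 ] [ 0.4765 -0.1284  0.1   ] [0.543  0.0985 0.1733]
0.11 1121 [ 0.5141 -0.0365  0.1298] [ 0.4775 -0.1284  0.11  ] [0.543  0.0902 0.1733]
0.12 768 [ 0.513  -0.0507  0.1367] [ 0.4781 -0.1284  0.12  ] [0.5427 0.0516 0.1733]
0.15 192 [ 0.4934 -0.103   0.1667] [ 0.4872 -0.1284  0.1504]
[... 342 characters left out ...]
 -1  -2  -1  -1  -3  -2   0
  2   3  16  15  -2 125 128 126 127 125 125 125 122 124  -3  -3  -3  -1  15  21  14   1   0  -4  -1  -2   0   4   2  -3  -2   0
  2   0  18  14   1 120 126 115 117 111 115 118 124 126 123 123 122 126 131  18  11  -1  -1  -3  -1   0  -2   0  -2  -3  -1   1
 -3  96 109 108  97 121 112 104 107 109 109 122 120 109 109 110 111 121 121  17  13   1   3  -1  -1   2   2  -4  -1   0  -1  -3
  0 102 110 112 106 101 102  98  95 101  97  97  96  98 101 100  98 109  95 167 171 170 169 173  -2  17  17  20   4  -3  -1   4Traceback (most recent call last):
  File "<stdin>", line 19, in <module>
  File "<stdin>", line 19, in <genexpr>
ValueError: cannot convert float NaN to integer
```

Call:
{"api": "step_arm", "payload": {
  "moves": [
    [[2.2,4.2,0,-0.03,0],[2.2,4.2,0,-0.03,0],[2.2,4.2,0,-0.03,0],[2.2,4.2,0,-0.03,0],[2.2,4.2,0,-0.03,0],[2.2,4.2,0,-0.03,0],[2.2,4.2,0,-0.03,0],[2.2,4.2,0,-0.03,0],[2.2,4.2,0,-0.03,0],[2.2,4.2,0,-0.03,0]]
  ]
}}

```text
clock: 1.1
tool_pos: [0.4145, -0.2246, 0.2266]
orientation: [180.0, 0.0, 179.5]
force: [1.3, -0.0, -0.1]
opening: 0.013
gripper_force: 0.0
```

```bash
python3 - <<'E'
from h import *
w=np.load('pics/topw.npy')
# profile across the cradle in frame coords, bands of frame y
a=np.radians(-4.2); M=np.array([[np.cos(a),-np.sin(a)],[np.sin(a),np.cos(a)]])
P=w[225:295,312:470].reshape(-1,3); P=P[~np.isnan(P[:,0])]
f=(P[:,:2]-[.5017,-.0127])@M; z=P[:,2]
for lo,hi in((-60,-45),(20,45),(45,60)):
  print(lo,hi)
  for x in range(-60,60,6):
    m=(f[:,1]*1000>lo)&(f[:,1]*1000<hi)&(abs(f[:,0]*1000-x)<3)&(z>.03)
    if m.any(): print((x,round(np.median(z[m])*1000),round(z[m].max()*1000)),end=' ')
  print()
E
```

```text
-60 -45
(-36, 61, 66) (-30, 64, 76) (-24, 71, 83) (-18, 78, 86) (-12, 84, 91) (-6, 91, 100) (0, 97, 104) (6, 105, 118) (12, 111, 119) (18, 117, 127) (24, 126, 132) (30, 125, 130) (36, 122, 124) 
20 45
(-36, 61, 65) (-30, 62, 67) (-24, 63, 71) (-18, 72, 78) (-12, 78, 84) (-6, 84, 91) (0, 91, 97) (6, 98, 102) (12, 105, 113) (18, 111, 115) (24, 122, 130) (30, 126, 130) (36, 122, 124) 
45 60
(-36, 61, 66) (-30, 63, 71) (-24, 70, 78) (-18, 76, 85) (-12, 83, 93) (-6, 90, 96) (0, 96, 106) (6, 104, 109) (12, 112, 120) (18, 118, 126) (24, 126, 130) (30, 126, 129) (36, 122, 124)
```

Call:
{"api": "step_arm", "payload": {
  "moves": [
    [[2.0,4.1,0,-0.03,0],[2.0,4.1,0,-0.03,0],[2.0,4.1,0,0,0],[2.0,4.1,0,0,0],[2.0,4.1,0,0,0],[2.1,4.0,0,0,0],[0,0,-4,0,0],[0,0,-4,0,0],[0,0,-0.7,0,0],[0,0,0,0,0]]
  ]
}}

```text
clock: 2.1
tool_pos: [0.5345, 0.0181, 0.1388]
orientation: [-179.9, -0.2, 176.1]
force: [-0.1, -0.0, 0.4]
opening: 0.0003
gripper_force: 0.0
```

Call:
{"api": "step_arm", "payload": {
  "moves": [
    [[0,0,-1.0,0,0],[0.4,0,-0.4,0,0],[0.4,0,-0.4,0,0],[0.3,0,-0.4,0,0],[0.2,0,-0.4,0,0],[0.2,0,-0.4,0,0],[0.2,0,-0.4,0,0],[0.1,0,-0.4,0,0],[0.1,0,-0.3,0,0],[0,0,0,0,0]]
  ]
}}

```text
clock: 3.1
tool_pos: [0.5538, 0.0188, 0.0978]
orientation: [180.0, -0.1, 176.1]
force: [1.7, 0.4, 1.3]
opening: 0.0003
gripper_force: 0.5
```

```bash
cat > prof.py <<'E'
from h import *
def prof(n='top',f=None):
    p,d,i=snap(n,f); w=cloud(d,i)
    a=np.radians(-4.2); M=np.array([[np.cos(a),-np.sin(a)],[np.sin(a),np.cos(a)]])
    q=w.reshape(-1,3); q=q[~np.isnan(q[:,0])]
    g=(q[:,:2]-[.5017,-.0127])@M*1000; z=q[:,2]*1000
    for lo,hi in((-62,-53),(-12,12),(53,62)):
        m0=(g[:,1]>lo)&(g[:,1]<hi)&(z>30)&(z<150); o=[]
        for x in range(-48,54,6):
            m=m0&(abs(g[:,0]-x)<3)
            if m.sum()>2:o.append((x,round(np.median(z[m]))))
        print(lo,hi,o)
E
python3 - <<'E'
from prof import *
prof('top','top2.png'); prof('side','side2.png'); print(ctrl.get_obs()['force'],ctrl.get_obs()['tool_pos'])
E
```

```text
-62 -53 [(-48, 94), (-42, 95), (-36, 95), (-30, 97), (-24, 95), (-18, 97), (-12, 97), (-6, 97), (0, 97), (6, 98), (12, 97), (18, 98), (24, 98)]
-12 12 [(-48, 92), (-42, 93), (-36, 89), (-30, 89), (-24, 90), (-18, 90), (-12, 91), (-6, 91), (0, 91), (6, 92), (12, 91), (18, 92), (24, 93), (30, 106)]
53 62 [(-48, 94), (-42, 94), (-36, 95), (-30, 95), (-24, 96), (-18, 96), (-12, 96), (-6, 98), (0, 97), (6, 97), (12, 98), (18, 98), (24, 99)]
-62 -53 [(-48, 93), (-42, 94), (-36, 95), (-30, 97), (-24, 96), (-18, 96), (-12, 96), (-6, 97), (0, 97), (6, 98), (12, 98), (18, 99), (24, 99), (30, 99), (36, 99), (42, 100)]
-12 12 [(-48, 92), (-42, 92), (-36, 88), (-30, 89), (-24, 89), (-18, 90), (-12, 91), (-6, 90), (0, 93), (6, 92), (12, 91), (18, 91), (24, 99), (30, 102), (36, 93), (42, 97)]
53 62 [(-48, 91), (-42, 96), (-36, 95), (-30, 98), (-24, 98), (-18, 96), (-12, 98), (-6, 97), (6, 98), (12, 99), (18, 98), (24, 100), (30, 99), (36, 100), (42, 102)]
[-0.15791138  0.34176751  0.3307528 ] [0.55319271 0.01860722 0.09786939]
```

Call:
{"api": "step_arm", "payload": {
  "moves": [
    [[0,0,-0.15,0,0],[0,0,-0.15,0,0],[0,0,0,0,0],[0,0,0,0,0],[0,0,3,0,0],[0,0,4.5,0,0],[0,0,4.5,0,4.5],[-1.5,-3,0,0.15,4.5],[-1.5,-3,0,0.15,4.5],[-1.5,-3,0,0.15,4.5]]
  ]
}}

```text
clock: 4.2
tool_pos: [0.5084, -0.0722, 0.2157]
orientation: [180.0, 0.0, -157.7]
force: [0.0, -0.6, -0.1]
opening: 0.0265
gripper_force: 0.0
```

```bash
python3 - <<'E'
from prof import *
prof('top','top3.png'); prof('side','side3.png'); print(ctrl.get_obs()['joint_pos'],ctrl.get_obs()['tool_pos'],ctrl.get_obs()['orientation'])
snap('wrist','wr3.png')
E
```

```text
-62 -53 [(-48, 94), (-42, 98), (-36, 97), (-30, 98), (-24, 98), (-18, 97)]
-12 12 [(-48, 94), (-42, 95), (-36, 92), (-30, 90), (-24, 91), (-18, 90), (-12, 91), (-6, 89)]
53 62 []
-62 -53 [(-48, 94), (-42, 97), (-36, 97), (-30, 98), (-24, 98), (-18, 97), (-12, 97), (-6, 97), (0, 97), (6, 97), (12, 96), (18, 96), (24, 98), (30, 97), (36, 97), (42, 97)]
-12 12 [(-48, 94), (-42, 94), (-36, 91), (-30, 90), (-24, 90), (-18, 91), (-12, 91), (-6, 90), (0, 93), (6, 92), (12, 91), (18, 90), (24, 98), (30, 100), (36, 92), (42, 94)]
53 62 [(-48, 93), (-42, 98), (-36, 98), (-30, 99), (-24, 98), (-18, 98), (-12, 98), (-6, 98), (0, 97), (6, 98), (12, 97), (18, 98), (24, 98), (30, 97), (36, 97), (42, 98)]
[ 1.36910356e+01  5.62760314e+00 -2.04408844e+01 -1.46171407e-02
 -6.39560036e+01 -8.15662814e+01] [ 0.50712116 -0.0737812   0.21568875] [ 1.79983420e+02 -2.23013023e-02 -1.57881663e+02]
```

View pics/wr3.png

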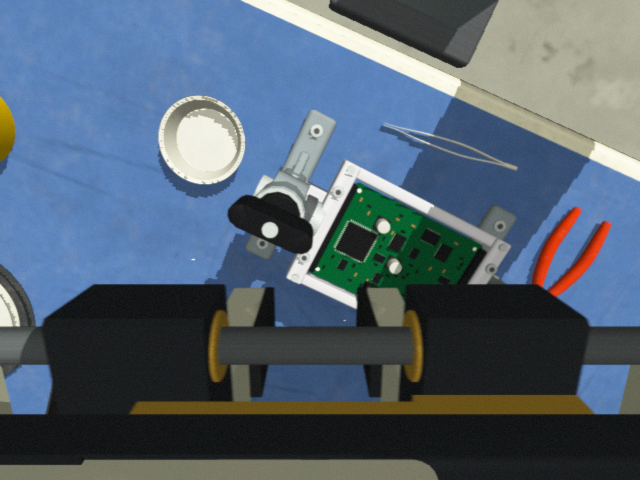

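The cradle is level to within about 0.02 rad. The wrist view shows the knob bar from (230,210) to (312,240). I'll measure it closely.

```bash
cat > knob.py <<'E'
from h import *
def knob(f):
    p,d,i=snap('wrist',f); w=cloud(d,i)
    q=w.reshape(-1,3); q=q[~np.isnan(q[:,0])]
    m=(abs(q[:,2]-.168)<.005)&(np.hypot(q[:,0]-.4945,q[:,1]+.1035)<.035); q=q[m]
    r=cv2.minAreaRect(q[:,:2].astype(np.float32)); u,s,vt=np.linalg.svd(q[:,:2]-q[:,:2].mean(0),full_matrices=False)
    print(len(q),q.mean(0),r,'bar ang',np.degrees(np.arctan2(vt[0][1],vt[0][0]))%180,np.median(q[:,2]))
E
python3 -c "
from knob import *
knob('k1.png')"
```

```text
2282 [ 0.4936829  -0.10522107  0.16981351] ((0.49447622895240784, -0.10505189746618271), (0.04744594544172287, 0.013596346601843834), 87.1132583618164) bar ang 86.95269120165341 0.17012139496312123
```

Call:
{"api": "step_arm", "payload": {
  "moves": [
    [[-0.3,-0.8,0,0.14,5],[-0.3,-0.8,0,0.14,5],[-0.3,-0.8,0,0.14,5],[-0.4,-0.7,0,0.14,5],[0,0,0,0.14,5],[0,0,0,0.14,5],[0,0,0,0.14,5],[0,0,0,0.14,5],[0,0,0,0,5],[0,0,0,0,5]]
  ]
}}

```text
clock: 5.4
tool_pos: [0.4964, -0.1019, 0.2153]
orientation: [180.0, -0.0, -94.2]
force: [0.6, -0.3, 0.9]
opening: 0.0501
gripper_force: 0.0
```

```bash
python3 -c "
from knob import *
knob('k2.png'); o=ctrl.get_obs(); print(o['joint_pos'],o['tool_pos'],o['orientation'],o['moment'],o['opening'])"
```

```text
1971 [ 0.49444838 -0.10705322  0.17011622] ((0.4946292042732239, -0.10554006695747375), (0.04748758673667908, 0.012825194746255875), 86.26888275146484) bar ang 86.74191670174494 0.17020719141591342
[ 1.06232295e+01  5.06923637e+00 -2.11221680e+01 -2.22626251e-03
 -6.38261434e+01 -1.48050253e+01] [ 0.49635456 -0.1020327   0.21537956] [ 1.79982524e+02 -2.55263361e-03 -9.41827777e+01] [-0.00089963  0.1030869  -0.0181485 ] 0.04993012684870524
```

Call:
{"api": "step_arm", "payload": {
  "moves": [
    [[-0.2,-0.35,-2.5,0.015,5],[0,0,-2.5,0,5],[0,0,-2.5,0,5],[0,0,0,0,3],[0,0,0,0,0],[0,0,0,0,0],[0,0,0,0,0],[0,0,0,0,0],[0,0,0,0,0],[0,0,0,0,0]]
  ]
}}

```text
clock: 6.45
tool_pos: [0.4947, -0.1059, 0.1414]
orientation: [-179.9, 0.0, -93.1]
force: [-1.3, 0.9, 6.5]
opening: 0.0127
gripper_force: 30.0
```

```bash
python3 -c "
from knob import *
o=ctrl.get_obs(); print(o)"
```

```text
{'clock': 6.45, 'joint_pos': array([ 1.02069466e+01,  8.92758494e+00, -2.72602284e+01,  1.71711363e-02,
       -5.37257867e+01, -1.33055461e+01]), 'qvel': array([ 0.08387206,  0.03908499,  0.0553832 , -0.01898307,  0.02069377,
        0.00182735]), 'tau': array([-3.40861911e-01, -3.54645288e+01,  2.34503442e+01,  5.54034993e+00,
        2.37129321e-01,  2.75467650e-02]), 'tool_pos': array([ 0.49472433, -0.10590013,  0.1413924 ]), 'orientation': array([-1.79912731e+02,  6.39757389e-03, -9.30884458e+01]), 'force': array([-1.31084102,  0.93809193,  6.48405475]), 'moment': array([ 0.32271924,  0.36644615, -0.03913744]), 'gripper_force': 30.001071095466614, 'opening': 0.012698158121620947}
```

Call:
{"api": "step_arm", "payload": {
  "moves": [
    [[0,0,0.1,0,0],[0,0,0,-0.1,0],[0,0,-0.02,-0.1,0],[0,0,-0.02,-0.1,0],[0,0,0,-0.1,0],[0,0,0,-0.1,0],[0,0,0,-0.1,0],[0,0,0,-0.1,0],[0,0,0,0,0],[0,0,0,0,0]]
  ]
}}

```text
clock: 7.45
tool_pos: [0.4939, -0.1057, 0.141]
orientation: [180.0, -0.0, -133.0]
force: [-0.6, 3.6, 0.4]
opening: 0.0127
gripper_force: 30.0
```

```bash
cat > st.py <<'E'
from h import *
o=[ctrl.get_obs() for _ in range(3)][-1]
for k in('clock','joint_pos','tool_pos','orientation','force','moment','opening','gripper_force'): print(k,np.round(o[k],4))
E
python3 st.py
```

```text
clock 7.45
joint_pos [ 1.02160e+01  8.94990e+00 -2.72764e+01 -3.62000e-02 -5.37994e+01
 -5.32398e+01]
tool_pos [ 0.4939 -0.1057  0.141 ]
orientation [ 1.799612e+02 -3.100000e-03 -1.330452e+02]
force [-0.6064  3.6293  0.3773]
moment [ 1.265   0.3259 -0.026 ]
opening 0.0127
gripper_force 30.0004
```

Call:
{"api": "step_arm", "payload": {
  "moves": [
    [[0,0,-0.01,-0.1,0],[0,0,0,-0.1,0],[0,0,0,0,0]]
  ]
}}

```text
clock: 7.75
tool_pos: [0.4937, -0.1056, 0.1408]
orientation: [179.9, -0.0, -144.7]
force: [-2.3, 4.6, 1.2]
opening: 0.0129
gripper_force: 30.0
```

```bash
python3 st.py | tail -5
```

```text
orientation [ 1.799463e+02 -1.240000e-02 -1.446830e+02]
force [-2.3053  4.6482  1.1957]
moment [ 1.8937  0.5844 -0.0594]
opening 0.0129
gripper_force 30.0019
```

Call:
{"api": "step_arm", "payload": {
  "moves": [
    [[0,0,-0.01,-0.1,0],[0,0,0,-0.1,0],[0,0,0,0,0]]
  ]
}}

```text
clock: 8.05
tool_pos: [0.4937, -0.1054, 0.1407]
orientation: [179.9, -0.0, -156.1]
force: [-1.8, 5.7, 2.1]
opening: 0.0125
gripper_force: 30.0
```

```bash
python3 st.py | tail -5
```

```text
orientation [ 1.799322e+02 -2.420000e-02 -1.561040e+02]
force [-1.8096  5.71    2.0553]
moment [ 2.3772  0.8556 -0.0099]
opening 0.0125
gripper_force 30.0028
```

Call:
{"api": "step_arm", "payload": {
  "moves": [
    [[0,0,-0.01,-0.1,0],[0,0,0,-0.1,0],[0,0,0,0,0]]
  ]
}}

```text
clock: 8.35
tool_pos: [0.4936, -0.1052, 0.1406]
orientation: [179.9, -0.0, -167.6]
force: [-2.8, 7.4, 1.4]
opening: 0.0125
gripper_force: 30.0
```

```bash
python3 st.py | tail -5
```

```text
orientation [ 1.799217e+02 -3.290000e-02 -1.675668e+02]
force [-2.831   7.4419  1.3655]
moment [ 2.8626  1.0062 -0.0493]
opening 0.0125
gripper_force 30.0039
```

Call:
{"api": "step_arm", "payload": {
  "moves": [
    [[-0.05,0.12,-0.01,-0.1,0],[0,0,0,-0.1,0],[0,0,0,0,0]]
  ]
}}

```text
clock: 8.65
tool_pos: [0.4935, -0.1047, 0.1405]
orientation: [180.0, -0.0, -178.9]
force: [0.2, 2.9, -1.1]
opening: 0.0129
gripper_force: 30.0
```

```bash
python3 st.py | tail -5
```

```text
orientation [ 1.799919e+02 -2.410000e-02 -1.789463e+02]
force [ 0.1809  2.8503 -1.1313]
moment [0.9416 0.0478 0.0046]
opening 0.0129
gripper_force 30.0009
```

Call:
{"api": "step_arm", "payload": {
  "moves": [
    [[0,0,-0.01,-0.1,0],[0,0,0,-0.1,0],[0,0,0,0,0]]
  ]
}}

```text
clock: 8.95
tool_pos: [0.4935, -0.1045, 0.1404]
orientation: [180.0, -0.0, 169.7]
force: [-1.0, 5.4, -1.0]
opening: 0.0125
gripper_force: 30.0
```

```bash
python3 st.py | tail -5
```

```text
orientation [ 1.799778e+02 -2.290000e-02  1.696763e+02]
force [-0.9731  5.3538 -0.9982]
moment [ 1.6855  0.083  -0.0682]
opening 0.0125
gripper_force 30.0026
```

Call:
{"api": "step_arm", "payload": {
  "moves": [
    [[0,0.07,-0.01,-0.1,0],[0,0,0,-0.1,0],[0,0,0,0,0]]
  ]
}}

```text
clock: 9.25
tool_pos: [0.4936, -0.1041, 0.1404]
orientation: [-180.0, -0.0, 158.3]
force: [0.1, 1.7, -2.6]
opening: 0.013
gripper_force: 30.0
```

```bash
python3 st.py | tail -5
```

```text
orientation [-1.799883e+02 -1.170000e-02  1.582845e+02]
force [ 0.101   1.7418 -2.5675]
moment [ 0.7936 -0.042  -0.0899]
opening 0.013
gripper_force 30.0045
```

Call:
{"api": "step_arm", "payload": {
  "moves": [
    [[0,0,-0.01,-0.1,0],[0,0,0,-0.1,0],[0,0,0,0,0]]
  ]
}}

```text
clock: 9.55
tool_pos: [0.4937, -0.1039, 0.1404]
orientation: [180.0, -0.0, 146.9]
force: [0.1, 2.8, -1.5]
opening: 0.0128
gripper_force: 30.0
```

```bash
python3 st.py
```

```text
clock 9.55
joint_pos [ 1.045020e+01  8.911600e+00 -2.742570e+01 -7.400000e-03 -5.366130e+01
 -1.335746e+02]
tool_pos [ 0.4937 -0.1039  0.1404]
orientation [ 1.799947e+02 -3.100000e-03  1.468712e+02]
force [ 0.0815  2.8498 -1.4694]
moment [ 1.2169 -0.1736  0.0988]
opening 0.0128
gripper_force 30.0047
```

Call:
{"api": "step_arm", "payload": {
  "moves": [
    [[0,0.03,0,-0.1,0],[0,0,0,0,0]]
  ]
}}

```text
clock: 9.75
tool_pos: [0.4937, -0.1038, 0.1403]
orientation: [-180.0, 0.0, 141.2]
force: [1.1, 1.4, -3.6]
opening: 0.0129
gripper_force: 30.0
```

```bash
python3 st.py | tail -5
```

```text
orientation [-1.799913e+02  4.200000e-03  1.411605e+02]
force [ 1.0601  1.4482 -3.5742]
moment [ 0.7489 -0.3867  0.2441]
opening 0.0129
gripper_force 30.0375
```

Call:
{"api": "step_arm", "payload": {
  "moves": [
    [[0,0,-0.01,-0.1,0],[0,0,0,0,0]]
  ]
}}

```text
clock: 9.95
tool_pos: [0.4938, -0.1037, 0.1403]
orientation: [180.0, 0.0, 135.4]
force: [1.2, 3.2, -2.8]
opening: 0.0127
gripper_force: 30.1
```

```bash
python3 st.py|tail -5
```

```text
orientation [1.799935e+02 1.090000e-02 1.354204e+02]
force [ 1.1697  3.244  -2.8499]
moment [ 0.9472 -0.472   0.4332]
opening 0.0127
gripper_force 30.094
```

Call:
{"api": "step_arm", "payload": {
  "moves": [
    [[0,0,0,0,0]]
  ]
}}

```text
clock: 10.05
tool_pos: [0.4938, -0.1037, 0.1403]
orientation: [180.0, 0.0, 135.5]
force: [0.8, 2.3, -3.5]
opening: 0.0125
gripper_force: 30.1
```

```bash
python3 st.py
```

```text
clock 10.05
joint_pos [ 1.047770e+01  8.914200e+00 -2.743460e+01  3.400000e-03 -5.363860e+01
 -1.449793e+02]
tool_pos [ 0.4938 -0.1037  0.1403]
orientation [1.799913e+02 9.400000e-03 1.355004e+02]
force [ 0.8013  2.2911 -3.5275]
moment [ 0.8094 -0.5205  0.3736]
opening 0.0125
gripper_force 30.0722
```

Call:
{"api": "step_arm", "payload": {
  "moves": [
    [[0,0,0,0,3],[0,0,0,0,5],[0,0,0,0,5],[0,0,2,0,5],[0,0,3,0,5],[0,0,2.5,0,5],[0,0,0,0,5],[0,0,0,0,5]]
  ]
}}

```text
clock: 10.85
tool_pos: [0.4937, -0.1038, 0.2158]
orientation: [179.9, 0.0, 135.1]
force: [0.0, 0.3, -0.8]
opening: 0.0498
gripper_force: 0.0
```

```bash
python3 -c "
from knob import *
knob('k4.png')"; python3 st.py; python3 -c "
from prof import *
prof('side','side4.png')"
```

```text
1884 [ 0.49352897 -0.10383971  0.16867903] ((0.4944285750389099, -0.1047922745347023), (0.012962082400918007, 0.0477224737405777), 46.53114700317383) bar ang 136.1211501036112 0.16875044030279043
clock 10.9
joint_pos [ 1.046860e+01  4.822800e+00 -2.144680e+01 -1.700000e-02 -6.374830e+01
 -1.453251e+02]
tool_pos [ 0.4932 -0.1038  0.215 ]
orientation [-1.799939e+02 -2.270000e-02  1.351359e+02]
force [0.4043 0.6128 0.136 ]
moment [-0.0501 -0.0339 -0.0102]
opening 0.0503
gripper_force 0.0
-62 -53 [(-48, 93), (-42, 96), (-36, 97), (-30, 98), (-24, 97), (-18, 96), (-12, 97), (-6, 96), (0, 98), (6, 97), (12, 97), (18, 96), (24, 97), (30, 96), (36, 96), (42, 97)]
-12 12 [(-48, 93), (-42, 95), (-36, 90), (-30, 91), (-24, 91), (-18, 91), (-12, 92), (-6, 90), (0, 93), (6, 93), (12, 90), (18, 91), (24, 98), (30, 101), (36, 94), (42, 94)]
53 62 [(-48, 92), (-42, 99), (-36, 97), (-30, 98), (-24, 99), (-18, 97), (-12, 98), (-6, 99), (6, 97), (12, 98), (18, 98), (24, 99), (30, 98), (36, 97), (42, 99)]
```

View pics/k4.png

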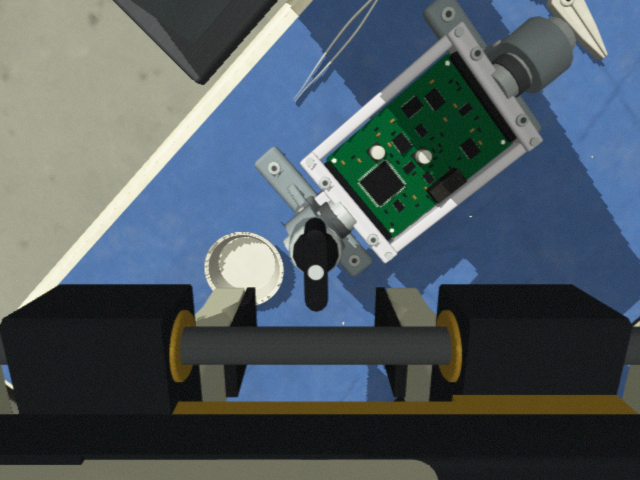

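The bar went from 87° to 136°, which is 2.28 rad clockwise, so it is about 0.4 to 0.8 rad past tight. The cradle is still level. I'll add 0.2 rad to get to the middle of the range.

Call:
{"api": "step_arm", "payload": {
  "moves": [
    [[0,0,-2.5,0.02,5],[0,0,-2.5,0,5],[0,0,-2.4,0,5],[0,0,0,0,3],[0,0,0,0,0],[0,0,0,0,0],[0,0,0,0,0],[0,0,0,0,0]]
  ]
}}

```text
clock: 11.75
tool_pos: [0.4941, -0.1037, 0.1422]
orientation: [179.9, 0.1, 136.3]
force: [-0.7, 0.0, 0.6]
opening: 0.0153
gripper_force: 0.0
```

```bash
python3 st.py|tail -6
```

```text
tool_pos [ 0.4941 -0.1037  0.1422]
orientation [1.799282e+02 5.680000e-02 1.362782e+02]
force [-0.7337  0.0418  0.6189]
moment [-0.1084  0.0324 -0.0103]
opening 0.0153
gripper_force 0.0
```

Call:
{"api": "step_arm", "payload": {
  "moves": [
    [[0,0,0,-0.1,0],[0,0,0,0,0],[0,0,0,0,0]]
  ]
}}

```text
clock: 12.05
tool_pos: [0.4941, -0.1037, 0.1421]
orientation: [180.0, 0.0, 130.7]
force: [-2.8, 1.4, 5.5]
opening: 0.0131
gripper_force: 30.2
```

```bash
python3 st.py|tail -6
```

```text
tool_pos [ 0.4941 -0.1037  0.1421]
orientation [1.799546e+02 4.980000e-02 1.307282e+02]
force [-2.7925  1.3771  5.4774]
moment [0.1787 0.5337 0.4591]
opening 0.0131
gripper_force 30.1673
```

Call:
{"api": "step_arm", "payload": {
  "moves": [
    [[0,0,0,0,0],[0,0,0,0,0]]
  ]
}}

```text
clock: 12.25
tool_pos: [0.4941, -0.1038, 0.1421]
orientation: [180.0, 0.0, 130.7]
force: [-2.3, 1.4, 6.1]
opening: 0.0131
gripper_force: 30.2
```

```bash
python3 st.py|tail -6
```

```text
tool_pos [ 0.4941 -0.1038  0.1421]
orientation [1.799570e+02 4.830000e-02 1.307096e+02]
force [-2.3238  1.3629  6.0965]
moment [0.2549 0.6027 0.4596]
opening 0.0131
gripper_force 30.173
```

Call:
{"api": "step_arm", "payload": {
  "moves": [
    [[0,0,0,-0.05,0],[0,0,0,0,0]]
  ]
}}

```text
clock: 12.45
tool_pos: [0.4941, -0.1037, 0.1421]
orientation: [180.0, 0.1, 127.8]
force: [-1.9, 0.9, 5.4]
opening: 0.0131
gripper_force: 30.6
```

```bash
python3 st.py|tail -6
```

```text
tool_pos [ 0.4941 -0.1037  0.1421]
orientation [1.799518e+02 5.140000e-02 1.277711e+02]
force [-1.8589  0.8719  5.3751]
moment [0.3142 0.5341 0.5763]
opening 0.0131
gripper_force 30.5591
```

Readings taken after a hold are hard to interpret because of friction. I'll back the knob off with readings taken while it moves, to find the tight point, then retighten.

Call:
{"api": "step_arm", "payload": {
  "moves": [
    [[0,0,0,0.12,0],[0,0,0,0.12,0]]
  ]
}}

```text
clock: 12.65
tool_pos: [0.494, -0.1038, 0.1422]
orientation: [180.0, 0.0, 141.8]
force: [-2.3, 0.4, 7.3]
opening: 0.0124
gripper_force: 30.1
```

```bash
python3 st.py|sed -n '4p;6p'
```

```text
tool_pos [ 0.494  -0.1038  0.1422]
force [-2.2677  0.3548  7.2837]
```

Call:
{"api": "step_arm", "payload": {
  "moves": [
    [[0,0,0.01,0.12,0],[0,0,0,0.12,0]]
  ]
}}

```text
clock: 12.85
tool_pos: [0.4938, -0.104, 0.1422]
orientation: [180.0, 0.0, 155.5]
force: [-2.0, 0.1, 6.1]
opening: 0.013
gripper_force: 30.0
```

```bash
python3 st.py|sed -n '4p;6p'
```

```text
tool_pos [ 0.4938 -0.104   0.1422]
force [-2.0371  0.1089  6.1293]
```

Call:
{"api": "step_arm", "payload": {
  "moves": [
    [[0,0,0.01,0.12,0],[0,0,0,0.12,0]]
  ]
}}

```text
clock: 13.05
tool_pos: [0.4938, -0.1042, 0.1422]
orientation: [-180.0, 0.0, 169.3]
force: [-2.1, -2.8, 4.8]
opening: 0.0129
gripper_force: 30.0
```

```bash
python3 st.py|sed -n '4p;6p'
```

```text
tool_pos [ 0.4938 -0.1042  0.1422]
force [-2.0888 -2.7898  4.765 ]
```

Call:
{"api": "step_arm", "payload": {
  "moves": [
    [[0,0,0.01,0.12,0],[0,0,0,0.12,0]]
  ]
}}

```text
clock: 13.25
tool_pos: [0.4937, -0.1044, 0.1423]
orientation: [-179.9, 0.0, -176.9]
force: [-2.4, -3.8, 5.9]
opening: 0.0129
gripper_force: 30.0
```

```bash
python3 st.py|sed -n '4,6p'
```

```text
tool_pos [ 0.4937 -0.1044  0.1423]
orientation [-1.799483e+02  2.030000e-02 -1.769274e+02]
force [-2.4239 -3.7889  5.9362]
```

```bash
cat > mz.py <<'E'
from h import *
o=ctrl.get_obs(); print(o['orientation'][2].round(1),o['moment'].round(3),o['qvel'][5].round(1),o['tau'][5].round(3))
E
python3 mz.py
```

```text
-176.9 [-1.245  0.542 -0.047] 68.2 -1.926
```

Call:
{"api": "step_arm", "payload": {
  "moves": [
    [[0,0,0,-0.1,0],[0,0,0,-0.1,0]]
  ]
}}

```text
clock: 13.45
tool_pos: [0.4938, -0.1043, 0.1423]
orientation: [-180.0, 0.0, 171.1]
force: [-1.7, -1.7, 4.0]
opening: 0.0129
gripper_force: 29.9
```

```bash
python3 mz.py
```

```text
171.1 [-0.721  0.407  0.181] -57.9 1.903
```

Call:
{"api": "step_arm", "payload": {
  "moves": [
    [[0,0,0,-0.1,0]]
  ]
}}

```text
clock: 13.55
tool_pos: [0.4937, -0.1042, 0.1422]
orientation: [-180.0, 0.0, 165.4]
force: [-1.4, -1.6, 5.9]
opening: 0.0128
gripper_force: 29.9
```

```bash
python3 mz.py
```

```text
165.4 [-0.521  0.434  0.129] -56.9 1.476
```

Call:
{"api": "step_arm", "payload": {
  "moves": [
    [[0,0,0,-0.1,0]]
  ]
}}

```text
clock: 13.65
tool_pos: [0.4938, -0.1041, 0.1422]
orientation: [-180.0, 0.0, 159.7]
force: [-1.1, -1.2, 4.6]
opening: 0.0127
gripper_force: 30.0
```

```bash
python3 mz.py
```

```text
159.7 [-0.377  0.369  0.262] -56.9 1.384
```

Call:
{"api": "step_arm", "payload": {
  "moves": [
    [[0,0,0,-0.1,0]]
  ]
}}

```text
clock: 13.75
tool_pos: [0.4938, -0.104, 0.1422]
orientation: [-180.0, 0.0, 153.9]
force: [-1.0, -0.0, 4.3]
opening: 0.0131
gripper_force: 30.0
```

```bash
python3 mz.py
```

```text
153.9 [-0.209  0.397  0.318] -56.8 1.31
```

Call:
{"api": "step_arm", "payload": {
  "moves": [
    [[0,0,0,-0.1,0]]
  ]
}}

```text
clock: 13.85
tool_pos: [0.4939, -0.1039, 0.1422]
orientation: [180.0, 0.0, 148.2]
force: [-1.8, -0.2, 4.0]
opening: 0.0132
gripper_force: 30.1
```

```bash
python3 mz.py
```

```text
148.2 [-0.06   0.338  0.371] -56.9 1.239
```

Call:
{"api": "step_arm", "payload": {
  "moves": [
    [[0,0,0,-0.1,0]]
  ]
}}

```text
clock: 13.95
tool_pos: [0.4939, -0.1039, 0.1422]
orientation: [180.0, 0.0, 142.5]
force: [-0.2, 0.0, 3.9]
opening: 0.013
gripper_force: 30.2
```

```bash
python3 mz.py
```

```text
142.5 [-0.023  0.291  0.416] -56.8 1.169
```

While moving, the torque climbs at about 0.5 N m per rad and has reached 0.42. That puts the knob about 0.8 rad past tight, an eighth of a turn. I'll release here and retreat.

Call:
{"api": "step_arm", "payload": {
  "moves": [
    [[0,0,0,0,3],[0,0,0,0,5],[0,0,0,0,5],[0,0,2,0,5],[0,0,3,0,5],[0,0,2.5,0,5],[0,0,0,0,5],[0,0,0,0,5]]
  ]
}}

```text
clock: 14.75
tool_pos: [0.4937, -0.1036, 0.2168]
orientation: [179.9, 0.0, 142.6]
force: [0.5, 0.4, -0.5]
opening: 0.0499
gripper_force: 0.0
```

```bash
python3 -c "
from knob import *
knob('k5.png')"; python3 st.py|tail -6; python3 -c "
from prof import *
prof('side','side5.png')"
```

```text
1886 [ 0.49348565 -0.10407856  0.16874003] ((0.4943156838417053, -0.10476531833410263), (0.012983055785298347, 0.047148142009973526), 53.15999984741211) bar ang 143.99667787650483 0.16882633048084797
tool_pos [ 0.4932 -0.1036  0.2161]
orientation [-1.799953e+02 -4.160000e-02  1.426206e+02]
force [-0.2443 -0.0147 -0.4897]
moment [-0.0212  0.0387  0.0063]
opening 0.0501
gripper_force 0.0
-62 -53 [(-48, 95), (-42, 97), (-36, 96), (-30, 97), (-24, 98), (-18, 97), (-12, 96), (-6, 98), (0, 98), (6, 97), (12, 97), (18, 97), (24, 98), (30, 97), (36, 96), (42, 97)]
-12 12 [(-48, 94), (-42, 95), (-36, 90), (-30, 91), (-24, 90), (-18, 90), (-12, 92), (-6, 91), (0, 93), (6, 92), (12, 90), (18, 90), (24, 98), (30, 101), (36, 94), (42, 94)]
53 62 [(-48, 96), (-42, 98), (-36, 97), (-30, 98), (-24, 100), (-18, 98), (-12, 97), (-6, 98), (0, 97), (6, 99), (12, 98), (18, 98), (24, 99), (30, 98), (36, 97), (42, 98)]
```

The cradle is level, the knob stayed at about 143.5°, and the arm is clear of everything.

```bash
python3 -c "
from h import *
print(close_job())"
```

```text
the job is handed in; nothing more can be done
None
```

The board is level to within about 0.02 rad, and the knob is locked about 0.8 rad (an eighth of a turn) past tight, by my torque readings. I went slightly further at first, backed the knob off and retightened. The pliers, tweezers and dish weren't touched by any planned move, and I've handed the job in; it returned no verdict.

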